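Clear the tray and lever up the scrap-bin hatch

TASK

Using only the fingertips, push the open tray of key blanks out from under the scrap bin's long lever, sliding it flat along the bench on the side where it sticks out, until it is clear of the arm. Then press the paddle at the lever's long end right down to its stop, so that the heavy steel hatch swings up, and finish while still holding the paddle down there. Lift nothing, keep off the hatch itself, and leave everything else where it stands.

Things in the scene. Friction and masses are not known exactly. Their poses are not given: they have to be found in the camera images.
- scrap_bin: Fixed steel scrap bin with lever bracket. Origin on the bench under the lever's pivot (75 mm up, cheeks to 92 mm); z up, x along the lever from paddle (-x) to bin (+x). Long arm at y = 0, from the pivot to x = -213 mm: a bar 24 mm wide, 12 mm thick, then the paddle. Bin box: x 34 to 204, y -85 to 85, 72 mm high, hatch on top to 95 mm.
- lift_lever (a joint): Lever angle in rad: 0 at rest (paddle up), grows as the paddle is pressed, 0.35 at its lower stop. The hatch's weight brings it back when let go. With nothing under the arm, 5 to 10 N on the paddle carry it down.
- paddle_top (a point): Centre of the paddle's upper face: a steel plate 50 x 50 x 8 mm with a thin dark rubber pad at the lever's long end, 190 mm from the pivot. About 102 mm above the bench at rest, 36 mm at the lower stop; it moves nearly straight down (about 3 mm sideways).
- hatch (a joint): Hatch angle in rad: 0 shut (flat), grows as it swings up; about 0.55 when the lever is at its lower stop. It falls shut when the lever is let go.
- hatch_edge (a point): Middle of the free edge of the heavy dark steel hatch (172 x 176 x 6 mm, about 0.9 kg) that covers the bin; it is hinged at the edge nearest the lever's pivot.
- tray: Open grey plastic tray, loose, about 0.25 kg, slides easily (friction about 0.35): 90 mm along its x, 130 mm along its y, 65 mm high, walls 4 mm, key blanks on its floor up to 10 mm. Origin: centre of its underside. It starts across under the lever's arm, its -y end under the arm, most of it out on the bin's +y side (axes within 0.15 rad of the bin's). There it stops the arm from going down.
- tray_inner_end (a point): Middle (half-way up) of the outside of the tray's -y end wall, the end that starts under the lever.
- oil_bottle: small white plastic oil bottle, 44 mm across, 105 mm tall, standing on the far side of the lever from the tray. Leave it alone; origin at its underside.
- tin: plain metal tin, 60 mm across, 60 mm tall, near the lever's pivot. Leave it alone; origin at its underside.
- padlock: brass padlock lying flat, 22 mm thick, about 80 mm long, beyond the paddle's end. Leave it alone; origin at its underside.
- screwdriver: screwdriver 180 mm long lying beside the bin. Leave it alone; origin at its underside.
- jar: glass jar, 60 mm across, 80 mm tall, at the right of the bench. Leave it alone; origin at its underside.
- mug: white mug, 76 mm across, 85 mm tall, at the right of the bench. Leave it alone; origin at its underside.
- blank_box: closed cardboard box 60 x 70 x 45 mm, at the right of the bench. Leave it alone; origin at its underside.
Mind the look-alikes: they are no part of the job. Leave any green or purple look-alike of the tray alone.

How it is judged:
By the outcome, as a careful person would: the job done as asked, in the order asked, and still so for the second after the job is handed in, while the arm keeps its last pose, push and grip.
It also fails if it takes over 48 s, if anything falls off the work surface, if the arm or the gripper's body presses on something with over 40 N, if the wrist force passes 120 N, or if a joint passes its speed limit or range.

ROBOT

A 6-joint arm with a two-finger parallel gripper is mounted at the origin on the work surface. World frame = base frame: x ahead of the robot, y to its left, z up, the work surface at z = 0. Lengths are in m, angles in degrees, forces in N, time in s.
With the tool pointing down it reaches from about 0.15 to 0.775 m from the base axis. Payload 6.1 kg.
Tool frame: the origin (TCP) lies between the finger pads; the fingertips stand 17 mm ahead of it and the grasp point (between the pads) lies 2 mm behind it; y points along the fingers, x is the direction in which the jaws open and shut, and the axes are right-handed (so a half turn about y gives the same grasp; the last joint's range is limited). The gripper opens to 85 mm and grips with 20 to 120 N. Pads are 22 mm wide; open, the fingers measure 114 mm over their backs; the gripper's body (76 mm by 85 mm) begins 54 mm behind the grasp point. The pads swing forward as they close: fully open they stand 13 mm farther back than shut.
Start: joints at [-65.718, 7.208, -2.269, 80.523, 0, 90], TCP at [0.216, -0.479, 0.248] pointing down, gripper open.
Joint ranges: [-155.77, 155.77], [-54.66, 111.73], [-72.52, 77.12], [-102.08, 115.82], [-83.92, 84.16], [-180, 180]. Speed limits (degrees/s): [136.94, 136.94, 172.46, 180, 180, 180].

INTERFACE

Orientations are given as a 3x3 rotation matrix whose columns are the frame's x, y, z axes.
In Python, from workcell import manip gives the robot as it stands.
- The arm moves only by the tool carry_out, never from a script. Its argument "commands" is a list of rows, each an object of numbers: "tx", "ty", "tz": the shift along the tool's x, y, z in m; "ax", "ay", "az": the turn, a rotation vector about the tool's x, y, z in degrees. In form: [{"tx": .., "ty": .., "tz": .., "ax": .., "ay": .., "az": ..}, ...]. A call has 1 to 10 rows; each row shifts and turns the commanded pose from where the row before left it, along the tool's axes as they then stand; what a row does not reach is not made up. A row lasts 1/10 s, in which the tool goes at most 50 mm and 8.59 degrees, less where a joint would pass 70% of its speed; a pose out of reach is approached as far as the arm can. A call with a gripper value outside its range is refused whole. "hand" is the finger opening in m, from 0 to 0.0854, set as the call begins (left out, the last holds). The fingers move at their own pace and stop on an object; "newtons" is the grip in N (left out, the last holds). Time passes only in rows, so rows that do not move let the fingers close. It gives the time, the measured TCP pose, the force and the opening at its end, in the units of the state.
- manip.observe(): the state, without advancing time (a new reading comes with each control period).
- manip.capture(name): name is "scene" or "top" or "wrist"; returns a dict with "img" (400x640x3 uint8, red, green, blue), "z_map" (400x640 float32, m along the optical axis (not along the pixel's ray), 0 where there is no reading), "camera_matrix" (3x3 intrinsics, pixels), "D" ([k1, k2, p1, p2, k3] as OpenCV has them; the pictures are not rectified), "extrinsics" (4x4, takes a point from camera to world coordinates). Camera axes: x right, y up, looking along -z (the intrinsics and any distortion apply to the point x, -y, -z); pixel columns grow to the right and rows downward; lengths in m; the calibration is good to about 2 mm. A picture is of the moment at which its call begins.
- manip.job_done(): hands the job in, once; it reports no verdict.
The state is a dict: "time_s": time; "qpos": joint angles; "joint_vel": joint speeds; "joint_torque": joint torques, N m; "position": TCP position; "eef_rot": TCP orientation; "wrist_force": force on the tool from outside, world axes, zero at the start; "moment": the same for the moment, N m; "gripper_width": finger opening in m.
Only numpy, scipy, OpenCV 4.12 (cv2) and the standard library are available. Lean on these libraries where they do the work, as an engineer would, in place of code of your own. Each camera call takes 0.05 s, during which the arm holds its last target.

## Working session

There is one attempt and no reset: what is moved stays moved. The work goes in short steps, Python scripts to look and compute and a tool call to move; the robot and the scene stay as the last step left them, time stands still between calls to the robot, and variables do not carry over. Pictures are saved under pics/ and viewed, and the job is handed in when it is done.

Besides the shell and the picture viewer there is one more tool, called after "Call:" as name(argument=value, ...) on one line, values as JSON. carry_out: Moves the arm, as the interface text tells. Its arguments: {"type":"object","properties":{"commands":{"type":"array"},"hand":{"type":"number"},"newtons":{"type":"number"}},"required":["commands"]}

```bash
mkdir -p pics; cat > h.py <<'E'
import numpy as np,cv2
from workcell import manip
def cap(n,save=None):
    c=manip.capture(n)
    np.savez('%s.npz'%(save or n),**c)
    cv2.imwrite('pics/%s.png'%(save or n),cv2.cvtColor(c['img'],cv2.COLOR_RGB2BGR))
    return c
def ray(c,u,v):
    p=cv2.undistortPoints(np.array([[[u,v]]],float),c['camera_matrix'],c['D'])[0,0]
    E=c['extrinsics']; d=E[:3,:3]@np.array([p[0],-p[1],-1]); return E[:3,3],d
def onplane(c,u,v,z):
    o,d=ray(c,u,v); return o+d*(z-o[2])/d[2]
def pt(c,u,v):
    o,d=ray(c,u,v); return o+d*c['z_map'][int(v),int(u)]
def cloud(c):
    h,w=c['z_map'].shape
    uv=np.stack(np.meshgrid(np.arange(w),np.arange(h)),-1).reshape(-1,1,2).astype(float)
    p=cv2.undistortPoints(uv,c['camera_matrix'],c['D'])[:,0]
    E=c['extrinsics']; d=np.c_[p[:,0],-p[:,1],-np.ones(len(p))]*c['z_map'].reshape(-1,1)
    return (d@E[:3,:3].T+E[:3,3]).reshape(h,w,3)
E
python3 - <<'E'
from h import *
s=manip.observe(); print(s)
for n in ('scene','top'): c=cap(n); print(c['extrinsics'].round(3).tolist(),c['camera_matrix'].tolist())
E
```

```text
{'time_s': 0.0, 'qpos': array([-6.57182867e+01,  7.24051829e+00, -2.32731653e+00,  8.05228982e+01,
        1.50979327e-03,  8.99999606e+01]), 'joint_vel': array([-0.02502941,  0.00403615, -0.03103833, -0.0427455 , -0.0378141 ,
        0.0288019 ]), 'joint_torque': array([ 1.54406989e-04, -4.35918653e+01,  3.52920628e+01,  1.73145410e-02,
       -8.23417759e-05, -6.48557304e-06]), 'position': array([ 0.21574173, -0.47820401,  0.24752804]), 'eef_rot': array([[ 4.11223562e-01, -6.27189499e-04,  9.11534305e-01],
       [-9.11533145e-01,  1.45433285e-03,  4.11224040e-01],
       [-1.58358968e-03, -9.99998746e-01,  2.63519190e-05]]), 'wrist_force': array([1.14361029, 1.02779036, 0.81519487]), 'moment': array([ 0.01548829, -0.01524106, -0.01588919]), 'gripper_width': 0.0857062463356574}
[[0.789, -0.46, 0.407, 1.075], [0.614, 0.583, -0.532, -0.666], [0.007, 0.67, 0.742, 0.958], [0.0, 0.0, 0.0, 1.0]] [[404.51154457838044, 0.0, 315.01185100755134], [0.0, 404.51154457838044, 199.91415740837292], [0.0, 0.0, 1.0]]
[[0.02, 0.982, -0.187, 0.402], [-1.0, 0.02, 0.001, -0.073], [0.005, 0.187, 0.982, 1.142], [0.0, 0.0, 0.0, 1.0]] [[424.4920834061361, 0.0, 308.80801036052657], [0.0, 424.4920834061361, 195.14135696523627], [0.0, 0.0, 1.0]]
```

View pics/scene.png

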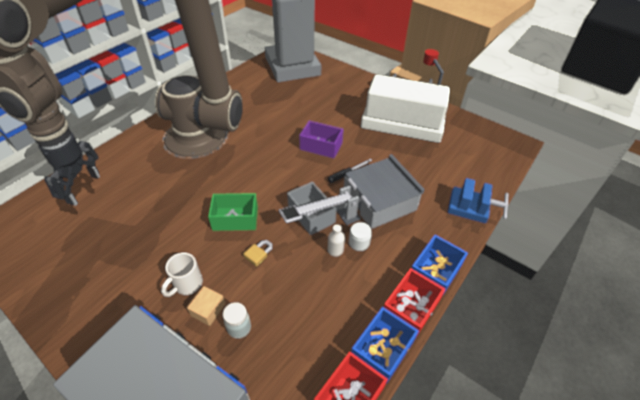

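View pics/top.png

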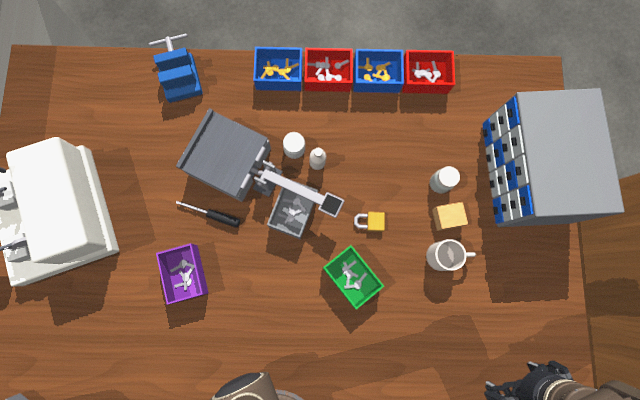

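Candidates for the tray: grey one at top-view (292,211), green at (353,277), purple at (182,273). The grey tray under the lever arm is the target. I'll check it in a close crop and measure.

```bash
python3 - <<'E'
from h import *
c=dict(np.load('top.npz')); s=dict(np.load('scene.npz'))
def crop(c,x0,y0,x1,y1,k):
    return cv2.resize(cv2.cvtColor(c['img'][y0:y1,x0:x1],cv2.COLOR_RGB2BGR),None,fx=k,fy=k,interpolation=cv2.INTER_CUBIC)
cv2.imwrite('pics/crop1.png',np.vstack([crop(c,230,140,390,250,5)]))
cv2.imwrite('pics/crop2.png',crop(s,270,150,430,260,5))
P=cloud(c)
for n,(u,v) in dict(paddle=(331,204),arm=(300,188),floor=(292,212),hatch=(225,155),bench=(330,240),bottle=(318,152),tin=(293,143)).items(): print(n,P[v,u].round(4))
np.save('P.npy',P)
E
```

```text
paddle [ 0.5792 -0.1289  0.104 ]
arm [ 0.62   -0.0509  0.0949]
floor [ 0.571  -0.0292  0.011 ]
hatch [0.7049 0.1446 0.0852]
bench [ 0.4989 -0.1329 -0.0007]
bottle [ 0.7115 -0.0945  0.1072]
tin [ 0.7491 -0.0287  0.0595]
```

View pics/crop1.png

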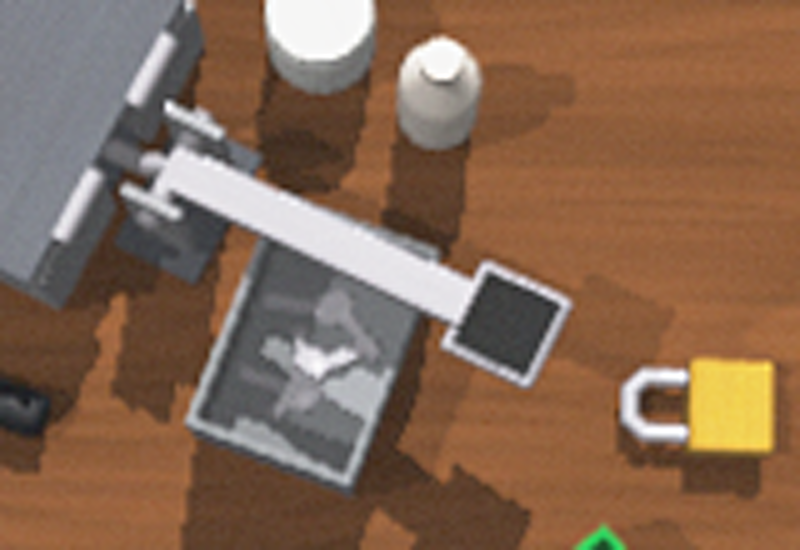

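View pics/crop2.png

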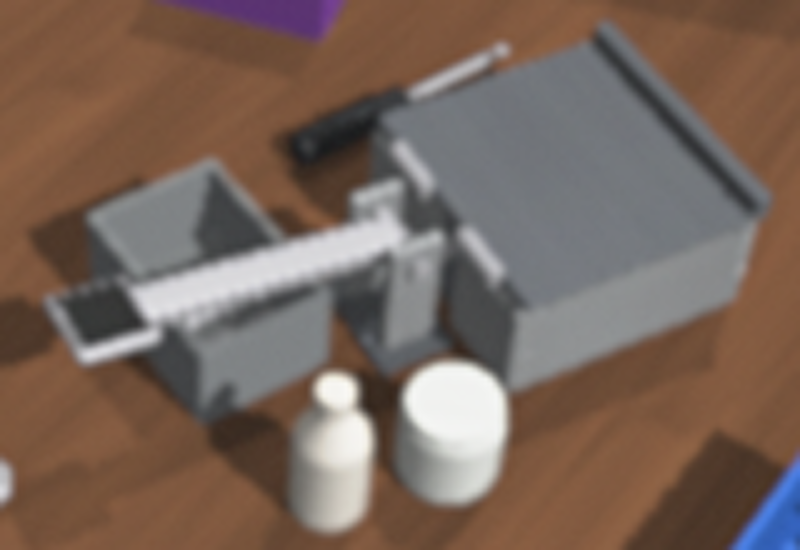

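```bash
python3 - <<'E'
from h import *
c=dict(np.load('top.npz'));P=np.load('P.npy');img=c['img'].astype(int)
hsv=cv2.cvtColor(c['img'],cv2.COLOR_RGB2HSV)
vv,uu=np.mgrid[:400,:640]
roi=(uu>255)&(uu<350)&(vv>155)&(vv<225)
# arm+paddle by height
m=roi&(P[...,2]>0.078)&(uu+0>268)&(vv>163)&~((uu>300)&(vv<180))
q=P[m]; print(len(q))
cv2.imwrite('pics/m.png',cv2.resize((m*255).astype(np.uint8)[140:250,230:390],None,fx=4,fy=4))
(cx,cy),vec=q[:,:2].mean(0),None
pad=q[q[:,1]<-0.11]; arm=q[q[:,1]>-0.09]
print('rect pad',cv2.minAreaRect(pad[:,:2].astype(np.float32)), pad[:,2].mean())
print('arm rect',cv2.minAreaRect(arm[:,:2].astype(np.float32)))
vx,vy,x0,y0=cv2.fitLine(arm[:,:2].astype(np.float32),cv2.DIST_HUBER,0,.01,.01).ravel()
pc=np.array(cv2.minAreaRect(pad[:,:2].astype(np.float32))[0])
a=arm[:,:2].mean(0); d=a-pc; print('ang pad->arm',np.degrees(np.arctan2(d[1],d[0])),'fit',np.degrees(np.arctan2(vy,vx)),np.degrees(np.arctan2(-vy,-vx)))
# hatch orientation
h=(P[...,2]>.078)&(P[...,2]<.1)&(uu>170)&(uu<275)&(vv>105)&(vv<200)
print('hatch',cv2.minAreaRect(P[h][:,:2].astype(np.float32)))
# tray rim
t=(P[...,2]>0.055)&(P[...,2]<0.07)&(uu>255)&(uu<330)&(vv>180)&(vv<245)
print('tray',t.sum(),cv2.minAreaRect(P[t][:,:2].astype(np.float32)),cv2.boxPoints(cv2.minAreaRect(P[t][:,:2].astype(np.float32))).round(4).tolist())
cv2.imwrite('pics/t.png',cv2.resize((t*255).astype(np.uint8)[140:250,230:390],None,fx=4,fy=4))
# others, heights
for n,lo,hi in (('green',(45,120,60),(75,255,255)),('purple',(130,80,50),(160,255,255))):
    mm=cv2.inRange(hsv,lo,hi)>0; mm&=P[...,2]>0.02
    print(n,cv2.boxPoints(cv2.minAreaRect(P[mm][:,:2].astype(np.float32))).round(3).tolist(),P[mm][:,2].max())
E
```

```text
1012
rect pad ((0.578063428401947, -0.12806028127670288), (0.04923391342163086, 0.050852950662374496), 64.23674011230469) 0.10180890783932706
arm rect ((0.557914137840271, -0.05808325111865997), (0.29781103134155273, 0.09486890584230423), 23.02139663696289)
ang pad->arm 66.88582280514214 fit 58.06956 -121.93043
hatch ((0.6973658800125122, 0.12098801136016846), (0.2445593625307083, 0.17515242099761963), 64.58247375488281)
tray 259 ((0.5866533517837524, 0.0002870634198188782), (0.15605011582374573, 0.1303647756576538), 70.27947235107422) [[0.49900001287460327, -0.05119999870657921], [0.6216999888420105, -0.09520000219345093], [0.6743000149726868, 0.05169999971985817], [0.5515999794006348, 0.09570000320672989]]
green [[0.29600000381469727, -0.1589999943971634], [0.38199999928474426, -0.2639999985694885], [0.4880000054836273, -0.1770000010728836], [0.4020000100135803, -0.0729999989271164]] 1.1424110515956327
purple [[0.210999995470047, 0.17800000309944153], [0.7269999980926514, -0.4970000088214874], [0.9409999847412109, -0.3330000042915344], [0.42500001192092896, 0.34200000762939453]] 1.1424110515956327
```

View pics/m.png

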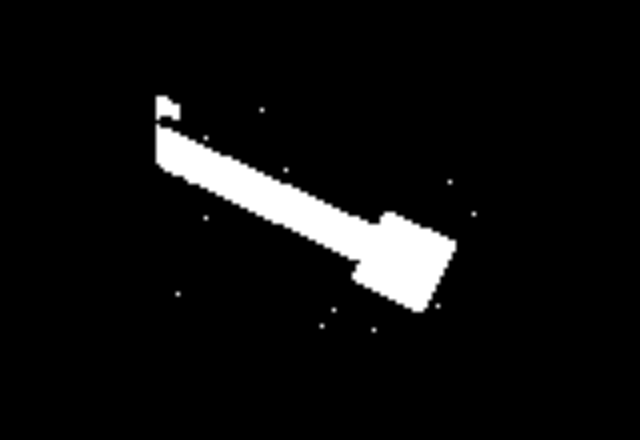

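View pics/t.png

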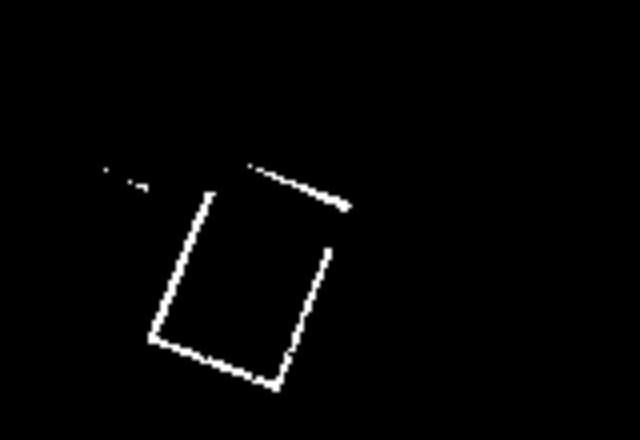

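```bash
cat > m.py <<'E'
from h import *
def clean(m): 
    n,l,st,_=cv2.connectedComponentsWithStats(m.astype(np.uint8),connectivity=8)
    o=np.zeros_like(m)
    for i in range(1,n):
        if st[i,4]>=8:o|=l==i
    return o
vv,uu=np.mgrid[:400,:640]
E
python3 - <<'E'
from m import *
c=dict(np.load('top.npz'));P=np.load('P.npy');ok=c['z_map']>0
hsv=cv2.cvtColor(c['img'],cv2.COLOR_RGB2HSV)
arm=clean(ok&(P[...,2]>.078)&(P[...,2]<.11)&(uu>=275)&(uu<345)&(vv>=171)&(vv<222))
q=P[arm][:,:2]; A=q[(q[:,1]>-.095)&(q[:,1]<-.02)]
vx,vy,x0,y0=cv2.fitLine(A.astype(np.float32),cv2.DIST_L2,0,.01,.01).ravel(); th=np.arctan2(vy,vx)
print('arm dir',np.degrees(th), 'mid',x0,y0)
h=clean(ok&(P[...,2]>.078)&(P[...,2]<.1)&(uu>170)&(uu<255)&(vv>105)&(vv<200))
print('hatch',cv2.minAreaRect(P[h][:,:2].astype(np.float32)))
pc=np.array([.5785,-.128]); th=np.radians(65) if 0 else th
ex=np.array([np.cos(th),np.sin(th)]);ey=np.array([-ex[1],ex[0]]); O=pc+.187*ex
print('ex',ex,'ey',ey,'O',O)
B=lambda p:np.c_[(p[:,:2]-O)@ex,(p[:,:2]-O)@ey]
t=clean(ok&(P[...,2]>.055)&(P[...,2]<.072)&(uu>262)&(uu<330)&(vv>180)&(vv<245))
T=P[t][:,:2].astype(np.float32); r=cv2.minAreaRect(T); print('tray',r); bp=cv2.boxPoints(r); print(bp.round(4).tolist(),'bin frame',B(bp).round(4).tolist())
print('pad in bin',B(q).min(0))
for n,lo,hi in (('green',(45,120,40),(75,255,255)),('purple',(130,80,40),(160,255,255)),('padlock',(20,150,100),(30,255,255))):
    mm=(cv2.inRange(hsv,lo,hi)>0)&ok&(P[...,2]>.01)&(P[...,2]<.08)&(vv>180)&(uu<400);mm=clean(mm)
    b=cv2.boxPoints(cv2.minAreaRect(P[mm][:,:2].astype(np.float32))); print(n,b.round(3).tolist(),'bin',B(b).round(3).tolist(),P[mm][:,2].max())
sd=clean(ok&(P[...,2]>.008)&(P[...,2]<.05)&(uu>170)&(uu<245)&(vv>198)&(vv<232)); print('sd',B(P[sd]).min(0),B(P[sd]).max(0))
E
```

```text
arm dir 61.79302 mid 0.61067027 -0.057563342
hatch ((0.7110705971717834, 0.14982737600803375), (0.1806991696357727, 0.17515242099761963), 64.58247375488281)
ex [0.4726581 0.8812459] ey [-0.8812459  0.4726581] O [0.66688706 0.03679298]
tray ((0.5755226016044617, -0.030764922499656677), (0.09007678180932999, 0.1303647756576538), 70.27947235107422)
[[0.49900001287460327, -0.05119999870657921], [0.6216999888420105, -0.09520000219345093], [0.6521000266075134, -0.010400000028312206], [0.5293999910354614, 0.03359999880194664]] bin frame [[-0.1569, 0.1064], [-0.1376, -0.0225], [-0.0486, -0.0092], [-0.0678, 0.1197]]
pad in bin [-0.21272279 -0.02552522]
green [[0.3240000009536743, -0.1940000057220459], [0.38199999928474426, -0.2639999985694885], [0.4819999933242798, -0.1809999942779541], [0.42500001192092896, -0.11100000143051147]] bin [[-0.365, 0.193], [-0.399, 0.109], [-0.279, 0.06], [-0.245, 0.143]] 0.07109637189554485
purple [[0.3269999921321869, 0.2709999978542328], [0.35499998927116394, 0.18299999833106995], [0.4790000021457672, 0.22200000286102295], [0.45100000500679016, 0.3100000023841858]] bin [[0.046, 0.41], [-0.019, 0.344], [0.074, 0.253], [0.139, 0.319]] 0.0716480928094303
padlock [[0.5220000147819519, -0.2720000147819519], [0.5709999799728394, -0.2759999930858612], [0.5759999752044678, -0.23199999332427979], [0.5260000228881836, -0.2280000001192093]] bin [[-0.34, -0.018], [-0.321, -0.064], [-0.28, -0.047], [-0.3, -0.001]] 0.027329040240386293
sd [0.00387169 0.08910375] [0.18209112 0.18531471]
```

Call:
carry_out(commands=[{"tx": -0.02, "tz": 0.035}, {"tx": -0.02, "tz": 0.035}, {"tx": -0.02, "tz": 0.035}, {"tx": -0.02, "tz": 0.035}, {"tx": -0.02, "tz": 0.035}, {"tx": -0.02, "tz": 0.035}, {"tx": -0.02, "tz": 0.035}], hand=0.025)

```text
invalid input
```

Call:
carry_out(commands=[{"tx": -0.02, "tz": 0.035}, {"tx": -0.02, "tz": 0.035}, {"tx": -0.02, "tz": 0.035}, {"tx": -0.02, "tz": 0.035}, {"tx": -0.02, "tz": 0.035}, {"tx": -0.02, "tz": 0.035}, {"tx": -0.02, "tz": 0.035}])

```text
invalid input
```

Call:
carry_out(commands=[{"ay": -8}, {"ay": -8}, {"ay": -8}, {"ay": -8}, {"ay": -8}, {"ay": -8}, {"ay": -8}, {"ay": -8}, {"ay": -8}])

```text
invalid input
```

Call:
carry_out(commands=[{"ay": -8}, {"ay": -8}, {"ay": -8}, {"ay": -8}, {"ay": -8}, {"ay": -8}, {"ay": -8}, {"ay": -8}, {}])

```text
invalid input
```

```bash
python3 - <<'E'
from h import *
s=manip.observe(); print(s['time_s'],s['qpos'].round(1),s['position'],s['eef_rot'].round(3),s['wrist_force'],s['gripper_width'])
cap('wrist','wrist1')
E
```

```text
0.1 [-65.7   7.2  -2.3  80.5  -0.   90. ] [ 0.21576889 -0.47826549  0.24759198] [[ 0.411 -0.001  0.912]
 [-0.912  0.001  0.411]
 [-0.001 -1.    -0.   ]] [ 0.00345748 -0.48930827  0.23079282] 0.08563835213771977
```

View pics/wrist1.png

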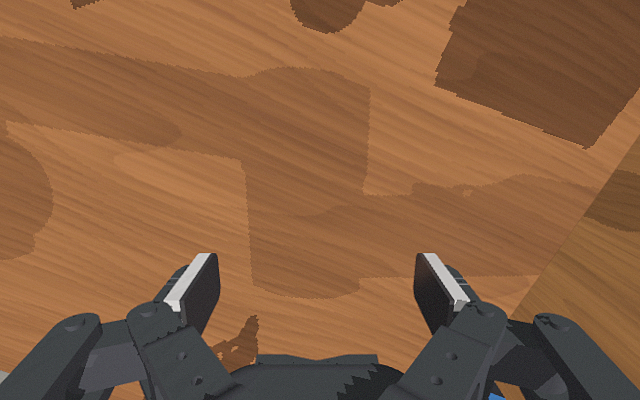

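The wrist view shows just the bench and the open fingers, because the moves were refused. I'll resend with all six keys in each row.

Call:
carry_out(commands=[{"tx": -0.02, "ty": 0, "tz": 0.035, "ax": 0, "ay": 0, "az": 0}, {"tx": -0.02, "ty": 0, "tz": 0.035, "ax": 0, "ay": 0, "az": 0}, {"tx": -0.02, "ty": 0, "tz": 0.035, "ax": 0, "ay": 0, "az": 0}, {"tx": -0.02, "ty": 0, "tz": 0.035, "ax": 0, "ay": 0, "az": 0}, {"tx": -0.02, "ty": 0, "tz": 0.035, "ax": 0, "ay": 0, "az": 0}, {"tx": -0.02, "ty": 0, "tz": 0.035, "ax": 0, "ay": 0, "az": 0}, {"tx": -0.02, "ty": 0, "tz": 0.035, "ax": 0, "ay": 0, "az": 0}], hand=0.025)

```text
time_s: 0.85
position: [0.3822, -0.2487, 0.2482]
eef_rot: [[0.411, -0.0, 0.912], [-0.912, 0.0, 0.411], [-0.0, -1.0, -0.0]]
wrist_force: [-0.2, -0.3, -0.2]
gripper_width: 0.0251
```

Call:
carry_out(commands=[{"tx": -0.02, "ty": 0, "tz": 0.035, "ax": 0, "ay": 0, "az": 0}, {"tx": -0.02, "ty": 0, "tz": 0.035, "ax": 0, "ay": 0, "az": 0}, {"tx": -0.02, "ty": 0, "tz": 0.035, "ax": 0, "ay": 0, "az": 0}, {"tx": -0.02, "ty": 0, "tz": 0.035, "ax": 0, "ay": 0, "az": 0}, {"tx": -0.02, "ty": 0, "tz": 0.035, "ax": 0, "ay": 0, "az": 0}, {"tx": -0.02, "ty": 0, "tz": 0.035, "ax": 0, "ay": 0, "az": 0}, {"tx": -0.02, "ty": 0, "tz": 0.035, "ax": 0, "ay": 0, "az": 0}])

```text
time_s: 1.55
position: [0.548, -0.0202, 0.248]
eef_rot: [[0.411, -0.0, 0.911], [-0.911, -0.0, 0.411], [-0.0, -1.0, -0.0]]
wrist_force: [0.9, -0.0, 0.0]
gripper_width: 0.0253
```

Call:
carry_out(commands=[{"tx": 0, "ty": 0, "tz": 0, "ax": 0, "ay": -8, "az": 0}, {"tx": 0, "ty": 0, "tz": 0, "ax": 0, "ay": -8, "az": 0}, {"tx": 0, "ty": 0, "tz": 0, "ax": 0, "ay": -8, "az": 0}, {"tx": 0, "ty": 0, "tz": 0, "ax": 0, "ay": -8, "az": 0}, {"tx": 0, "ty": 0, "tz": 0, "ax": 0, "ay": -8, "az": 0}, {"tx": 0, "ty": 0, "tz": 0, "ax": 0, "ay": -8, "az": 0}, {"tx": 0, "ty": 0, "tz": 0, "ax": 0, "ay": -8, "az": 0}, {"tx": 0, "ty": 0, "tz": 0, "ax": 0, "ay": -8, "az": 0}, {"tx": 0, "ty": 0, "tz": 0, "ax": 0, "ay": -8, "az": 0}])

```text
time_s: 2.45
position: [0.5472, -0.0218, 0.2479]
eef_rot: [[0.993, -0.001, -0.115], [0.115, 0.0, 0.993], [-0.001, -1.0, 0.0]]
wrist_force: [0.6, -0.6, 0.3]
gripper_width: 0.0252
```

Call:
carry_out(commands=[{"tx": 0, "ty": 0, "tz": 0, "ax": 0, "ay": -8, "az": 0}, {"tx": 0, "ty": 0, "tz": 0, "ax": 0, "ay": -8, "az": 0}, {"tx": 0, "ty": 0, "tz": 0, "ax": 0, "ay": -8, "az": 0}, {"tx": 0, "ty": 0, "tz": 0, "ax": 0, "ay": -8, "az": 0}, {"tx": 0, "ty": 0, "tz": 0, "ax": 0, "ay": -8, "az": 0}, {"tx": 0, "ty": 0, "tz": 0, "ax": 0, "ay": -8, "az": 0}, {"tx": 0, "ty": 0, "tz": 0, "ax": 0, "ay": -8, "az": 0}, {"tx": 0, "ty": 0, "tz": 0, "ax": 0, "ay": -8, "az": 0}, {"tx": 0, "ty": 0, "tz": 0, "ax": 0, "ay": 0, "az": 0}])

```text
time_s: 3.35
position: [0.5472, -0.0218, 0.2479]
eef_rot: [[0.337, -0.001, -0.941], [0.941, 0.0, 0.337], [-0.0, -1.0, 0.001]]
wrist_force: [0.1, -0.5, -0.5]
gripper_width: 0.0252
```

```bash
python3 - <<'E'
from h import *
cap('wrist','wrist2')
s=manip.observe(); print(s['time_s'],s['qpos'].round(1),s['position'],s['eef_rot'].round(3),s['wrist_force'],s['gripper_width'])
R=s['eef_rot']; print((R.T@(np.array([.5463,-.0203,.14])-s['position'])).round(4))
E
```

```text
3.4 [-2.3  9.7  0.6 81.   0.  17.6] [ 0.54727697 -0.02181558  0.24801898] [[ 0.34  -0.001 -0.94 ]
 [ 0.94   0.     0.34 ]
 [-0.    -1.     0.001]] [0.53121339 0.05187053 0.84378568] 0.024989052028313356
[0.0011 0.108  0.0014]
```

View pics/wrist2.png

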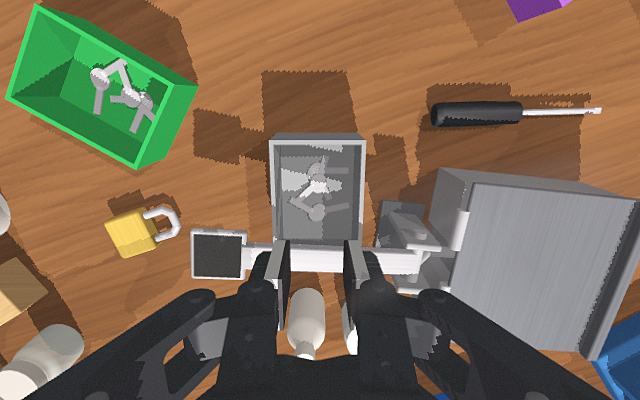

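The wrist view shows the grey tray at (318,190), aligned with the fingers. Its inner end lies under the arm at row 250. I'll go down inside the tray's open half.

Call:
carry_out(commands=[{"tx": 0.001, "ty": 0.03, "tz": 0.001, "ax": 0, "ay": 0, "az": 0}, {"tx": 0, "ty": 0.03, "tz": 0, "ax": 0, "ay": 0, "az": 0}, {"tx": 0, "ty": 0.03, "tz": 0, "ax": 0, "ay": 0, "az": 0}, {"tx": 0, "ty": 0.03, "tz": 0, "ax": 0, "ay": 0, "az": 0}, {"tx": 0, "ty": 0.02, "tz": 0, "ax": 0, "ay": 0, "az": 0}, {"tx": 0, "ty": 0.02, "tz": 0, "ax": 0, "ay": 0, "az": 0}, {"tx": 0, "ty": 0, "tz": 0, "ax": 0, "ay": 0, "az": 0}])

```text
time_s: 4.1
position: [0.5448, -0.0204, 0.0854]
eef_rot: [[0.34, -0.005, -0.94], [0.94, 0.0, 0.34], [-0.002, -1.0, 0.005]]
wrist_force: [0.1, 0.3, 0.0]
gripper_width: 0.0256
```

Call:
carry_out(commands=[{"tx": 0, "ty": 0.01, "tz": 0, "ax": 0, "ay": 0, "az": 0}, {"tx": 0, "ty": 0.01, "tz": 0, "ax": 0, "ay": 0, "az": 0}, {"tx": 0, "ty": 0.01, "tz": 0, "ax": 0, "ay": 0, "az": 0}, {"tx": 0, "ty": 0.01, "tz": 0, "ax": 0, "ay": 0, "az": 0}, {"tx": 0, "ty": 0.005, "tz": 0, "ax": 0, "ay": 0, "az": 0}, {"tx": 0, "ty": 0, "tz": 0, "ax": 0, "ay": 0, "az": 0}])

```text
time_s: 4.7
position: [0.5462, -0.0205, 0.0423]
eef_rot: [[0.337, -0.002, -0.941], [0.941, 0.0, 0.337], [-0.0, -1.0, 0.002]]
wrist_force: [0.5, -0.6, -0.3]
gripper_width: 0.0252
```

```bash
python3 - <<'E'
from h import *
cap('wrist','wrist3');c=cap('scene','scene3')
cv2.imwrite('pics/crop3.png',cv2.resize(cv2.cvtColor(c['img'][90:280,230:450],cv2.COLOR_RGB2BGR),None,fx=3,fy=3))
s=manip.observe(); print(s['time_s'],s['position'],s['wrist_force'],s['gripper_width'])
E
```

```text
4.8 [ 0.5468769  -0.02052336  0.04338567] [-0.59475793  0.77744574  0.31415578] 0.02497171366531773
```

View pics/wrist3.png

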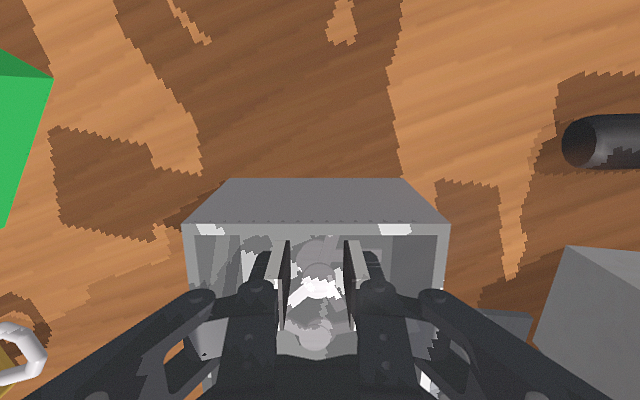

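View pics/crop3.png

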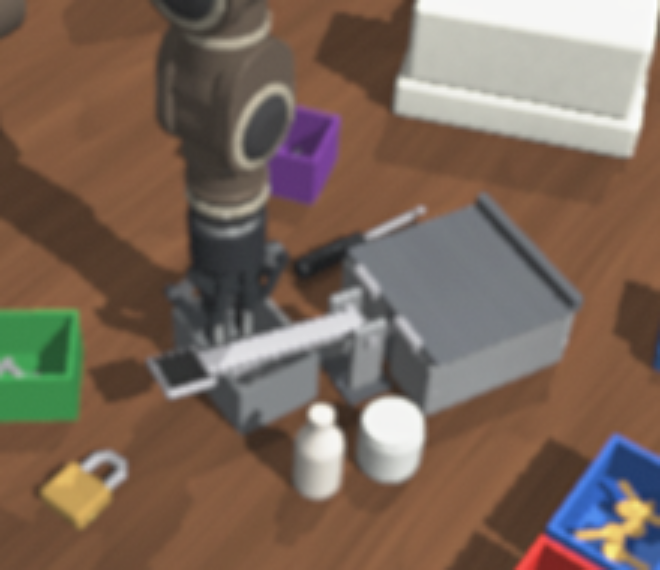

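The fingertips are inside the tray and touching nothing; in the wrist view the outer wall is at row 228. Next I'll push along tool +z.

Call:
carry_out(commands=[{"tx": 0, "ty": 0, "tz": 0.005, "ax": 0, "ay": 0, "az": 0}, {"tx": 0, "ty": 0, "tz": 0.005, "ax": 0, "ay": 0, "az": 0}, {"tx": 0, "ty": 0, "tz": 0.005, "ax": 0, "ay": 0, "az": 0}, {"tx": 0, "ty": 0, "tz": 0.005, "ax": 0, "ay": 0, "az": 0}, {"tx": 0, "ty": 0, "tz": 0.005, "ax": 0, "ay": 0, "az": 0}, {"tx": 0, "ty": 0, "tz": 0.005, "ax": 0, "ay": 0, "az": 0}, {"tx": 0, "ty": 0, "tz": 0.005, "ax": 0, "ay": 0, "az": 0}, {"tx": 0, "ty": 0, "tz": 0.005, "ax": 0, "ay": 0, "az": 0}, {"tx": 0, "ty": 0, "tz": 0.005, "ax": 0, "ay": 0, "az": 0}])

```text
time_s: 5.7
position: [0.5042, -0.0052, 0.0434]
eef_rot: [[0.337, 0.0, -0.941], [0.941, -0.0, 0.337], [0.0, -1.0, -0.0]]
wrist_force: [1.5, -0.0, 0.2]
gripper_width: 0.025
```

```bash
python3 - <<'E'
from h import *
c=cap('scene','scene4');t=cap('top','top4')
a=cv2.resize(cv2.cvtColor(c['img'][90:280,230:450],cv2.COLOR_RGB2BGR),None,fx=2,fy=2)
b=cv2.resize(cv2.cvtColor(t['img'][90:280,180:400],cv2.COLOR_RGB2BGR),None,fx=2,fy=2)
cv2.imwrite('pics/crop4.png',np.hstack([a,b])[:, :800] if 0 else cv2.resize(np.hstack([a,b]),(800,346)))
E
```

```text
(no output)
```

View pics/crop4.png

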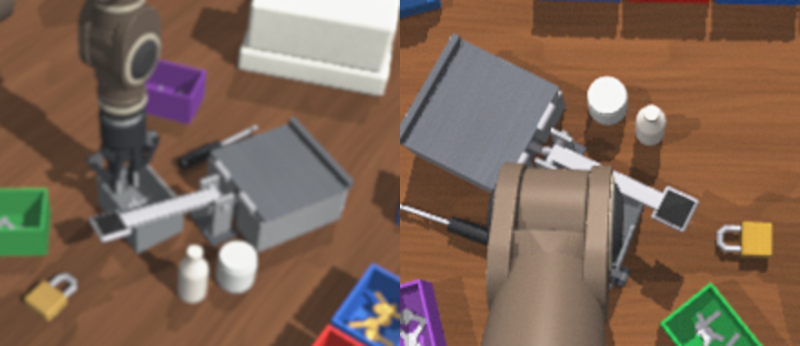

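The tray has slid outward, and its inner end is now almost under the arm line. I'll keep pushing.

Call:
carry_out(commands=[{"tx": 0, "ty": 0, "tz": 0.005, "ax": 0, "ay": 0, "az": 0}, {"tx": 0, "ty": 0, "tz": 0.005, "ax": 0, "ay": 0, "az": 0}, {"tx": 0, "ty": 0, "tz": 0.005, "ax": 0, "ay": 0, "az": 0}, {"tx": 0, "ty": 0, "tz": 0.005, "ax": 0, "ay": 0, "az": 0}, {"tx": 0, "ty": 0, "tz": 0.005, "ax": 0, "ay": 0, "az": 0}, {"tx": 0, "ty": 0, "tz": 0.005, "ax": 0, "ay": 0, "az": 0}, {"tx": 0, "ty": 0, "tz": 0.005, "ax": 0, "ay": 0, "az": 0}, {"tx": 0, "ty": 0, "tz": 0.005, "ax": 0, "ay": 0, "az": 0}, {"tx": 0, "ty": 0, "tz": 0.005, "ax": 0, "ay": 0, "az": 0}, {"tx": 0, "ty": 0, "tz": 0.003, "ax": 0, "ay": 0, "az": 0}])

```text
time_s: 6.8
position: [0.4587, 0.011, 0.0432]
eef_rot: [[0.337, -0.0, -0.941], [0.941, -0.0, 0.337], [-0.0, -1.0, 0.0]]
wrist_force: [1.6, 0.1, -0.4]
gripper_width: 0.0252
```

```bash
python3 - <<'E'
from h import *
c=cap('scene','scene5');t=cap('top','top5');w=cap('wrist','wrist5')
a=cv2.resize(cv2.cvtColor(c['img'][90:280,230:450],cv2.COLOR_RGB2BGR),None,fx=2,fy=2)
b=cv2.resize(cv2.cvtColor(t['img'][90:280,180:400],cv2.COLOR_RGB2BGR),None,fx=2,fy=2)
cv2.imwrite('pics/crop5.png',cv2.resize(np.hstack([a,b]),(800,346)))
E
```

```text
(no output)
```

View pics/crop5.png

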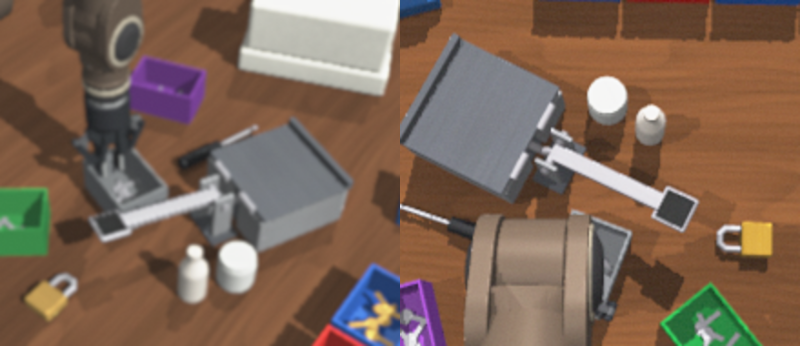

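The tray now looks clear of the arm: the top crop shows a gap between the arm and the rim at about (605,222). I'll measure it and plan the retreat.

```bash
python3 - <<'E'
from m import *
c=dict(np.load('top5.npz'));P=cloud(c);ok=c['z_map']>0
th=np.radians(64.5);ex=np.array([np.cos(th),np.sin(th)]);ey=np.array([-ex[1],ex[0]]);O=np.array([.5785,-.128])+.187*ex
t=clean(ok&(P[...,2]>.055)&(P[...,2]<.072)&(uu>268)&(uu<320)&(vv>195)&(vv<265)); q=P[t][:,:2]
B=np.c_[(q-O)@ex,(q-O)@ey]; print(len(B),B.min(0),B.max(0),np.sort(B[:,1])[:15].round(4))
w=dict(np.load('wrist5.npz'));W=cloud(w);okw=w['z_map']>0
t=clean(okw&(W[...,2]>.058)&(W[...,2]<.069)&(vv<300)); q=W[t][:,:2]; B=np.c_[(q-O)@ex,(q-O)@ey]; print('wrist',len(B),B.min(0),B.max(0))
E
```

```text
126 [-0.15601983  0.05090909] [-0.05770598  0.15189   ] [0.0509 0.0521 0.0522 0.0524 0.0534 0.0534 0.0535 0.0538 0.0538 0.0544
 0.0546 0.0547 0.0548 0.0549 0.0549]
wrist 5802 [-0.1606286   0.16469677] [-0.07001742  0.18729911]
```

Call:
carry_out(commands=[{"tx": 0, "ty": 0, "tz": -0.005, "ax": 0, "ay": 0, "az": 0}, {"tx": 0, "ty": 0, "tz": -0.005, "ax": 0, "ay": 0, "az": 0}, {"tx": 0, "ty": -0.02, "tz": 0, "ax": 0, "ay": 0, "az": 0}, {"tx": 0, "ty": -0.03, "tz": 0, "ax": 0, "ay": 0, "az": 0}, {"tx": 0, "ty": -0.04, "tz": 0, "ax": 0, "ay": 0, "az": 0}, {"tx": 0, "ty": -0.04, "tz": 0, "ax": 0, "ay": 0, "az": 0}, {"tx": 0, "ty": -0.02, "tz": 0, "ax": 0, "ay": 0, "az": 0}, {"tx": 0, "ty": 0, "tz": 0, "ax": 0, "ay": 0, "az": 0}])

```text
time_s: 7.75
position: [0.4709, 0.0073, 0.1966]
eef_rot: [[0.338, 0.006, -0.941], [0.941, 0.0, 0.338], [0.002, -1.0, -0.006]]
wrist_force: [-0.5, 0.5, -0.4]
gripper_width: 0.025
```

Call:
carry_out(commands=[{"tx": -0.015, "ty": 0, "tz": -0.025, "ax": 0, "ay": 0, "az": 0}, {"tx": -0.015, "ty": 0, "tz": -0.025, "ax": 0, "ay": 0, "az": 0}, {"tx": -0.015, "ty": 0, "tz": -0.025, "ax": 0, "ay": 0, "az": 0}, {"tx": -0.015, "ty": 0, "tz": -0.025, "ax": 0, "ay": 0, "az": 0}, {"tx": -0.015, "ty": 0, "tz": -0.025, "ax": 0, "ay": 0, "az": 0}, {"tx": -0.015, "ty": 0, "tz": -0.025, "ax": 0, "ay": 0, "az": 0}, {"tx": 0, "ty": 0, "tz": 0, "ax": 0, "ay": 0, "az": 0}], hand=0)

```text
time_s: 8.45
position: [0.5809, -0.1303, 0.1907]
eef_rot: [[0.34, -0.002, -0.94], [0.94, -0.0, 0.34], [-0.001, -1.0, 0.002]]
wrist_force: [0.8, -0.4, 0.0]
gripper_width: 0.0
```

```bash
python3 - <<'E'
from h import *
c=cap('scene','scene6');w=cap('wrist','wrist6')
a=cv2.resize(cv2.cvtColor(c['img'][90:280,230:450],cv2.COLOR_RGB2BGR),None,fx=2,fy=2)
b=cv2.cvtColor(w['img'],cv2.COLOR_RGB2BGR)
cv2.imwrite('pics/crop6.png',np.hstack([cv2.resize(a,(360,310)),cv2.resize(b,(440,310))]))
s=manip.observe(); print(s['position'],s['wrist_force'],s['gripper_width'])
R=s['eef_rot']; print((R.T@(np.array([.5785,-.128,.14])-s['position'])).round(4))
E
```

```text
[ 0.5791873  -0.12822628  0.19140815] [-0.59493496  0.60447901 -0.63234892] 0.0001315872546417789
[-0.      0.0514  0.0006]
```

View pics/crop6.png

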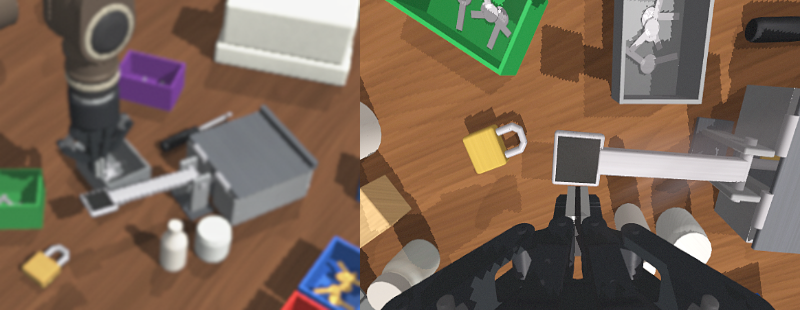

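The closed tips are over the paddle; projected down they land on the pad at about (577,158). The tray is well clear. Lowering.

Call:
carry_out(commands=[{"tx": 0, "ty": 0.02, "tz": 0, "ax": 0, "ay": 0, "az": 0}, {"tx": 0, "ty": 0.02, "tz": 0, "ax": 0, "ay": 0, "az": 0}, {"tx": 0, "ty": 0.015, "tz": 0, "ax": 0, "ay": 0, "az": 0}, {"tx": 0, "ty": 0.01, "tz": 0, "ax": 0, "ay": 0, "az": 0}, {"tx": 0, "ty": 0.005, "tz": 0, "ax": 0, "ay": 0, "az": 0}, {"tx": 0, "ty": 0.005, "tz": 0, "ax": 0, "ay": 0, "az": 0}, {"tx": 0, "ty": 0.005, "tz": 0, "ax": 0, "ay": 0, "az": 0}, {"tx": 0, "ty": 0.005, "tz": 0, "ax": 0, "ay": 0, "az": 0}])

```text
time_s: 9.35
position: [0.5795, -0.1282, 0.1093]
eef_rot: [[0.338, 0.001, -0.941], [0.941, -0.001, 0.338], [-0.001, -1.0, -0.001]]
wrist_force: [-3.6, -1.1, 5.9]
gripper_width: 0.0003
```

Call:
carry_out(commands=[{"tx": 0, "ty": 0.005, "tz": 0, "ax": 0, "ay": 0, "az": 0}, {"tx": 0, "ty": 0.005, "tz": 0, "ax": 0, "ay": 0, "az": 0}, {"tx": 0, "ty": 0.005, "tz": 0, "ax": 0, "ay": 0, "az": 0}, {"tx": 0, "ty": 0.005, "tz": 0, "ax": 0, "ay": 0, "az": 0}, {"tx": 0, "ty": 0.005, "tz": 0, "ax": 0, "ay": 0, "az": 0}, {"tx": 0, "ty": 0.005, "tz": 0, "ax": 0, "ay": 0, "az": 0}, {"tx": 0, "ty": 0, "tz": 0, "ax": 0, "ay": 0, "az": 0}])

```text
time_s: 10.05
position: [0.5797, -0.1282, 0.0789]
eef_rot: [[0.338, 0.001, -0.941], [0.941, -0.001, 0.338], [-0.0, -1.0, -0.001]]
wrist_force: [-2.6, -1.2, 3.8]
gripper_width: 0.0001
```

```bash
python3 - <<'E'
from h import *
c=cap('scene','scene7')
cv2.imwrite('pics/crop7.png',cv2.resize(cv2.cvtColor(c['img'][90:280,230:450],cv2.COLOR_RGB2BGR),None,fx=3,fy=3))
s=manip.observe(); print(s['position'],s['wrist_force'],s['gripper_width'])
E
```

```text
[ 0.57977212 -0.12825007  0.07912219] [-2.1015537  -1.90540979  4.86073083] 0.00025781995665704693
```

View pics/crop7.png

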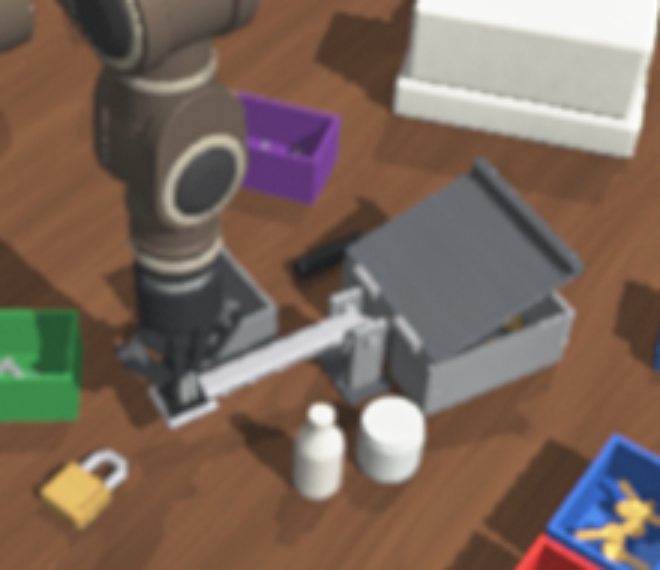

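The paddle is going down and the hatch is rising. I'll carry on to the stop, slowly.

Call:
carry_out(commands=[{"tx": 0, "ty": 0.004, "tz": 0, "ax": 0, "ay": 0, "az": 0}, {"tx": 0, "ty": 0.004, "tz": 0, "ax": 0, "ay": 0, "az": 0}, {"tx": 0, "ty": 0.004, "tz": 0, "ax": 0, "ay": 0, "az": 0}, {"tx": 0, "ty": 0.004, "tz": 0, "ax": 0, "ay": 0, "az": 0}, {"tx": 0, "ty": 0.004, "tz": 0, "ax": 0, "ay": 0, "az": 0}, {"tx": 0, "ty": 0, "tz": 0, "ax": 0, "ay": 0, "az": 0}])

```text
time_s: 10.7
position: [0.5804, -0.1275, 0.0589]
eef_rot: [[0.337, 0.002, -0.942], [0.942, 0.001, 0.337], [0.001, -1.0, -0.002]]
wrist_force: [1.0, 1.5, 3.8]
gripper_width: -0.0
```

Call:
carry_out(commands=[{"tx": 0, "ty": 0.002, "tz": 0, "ax": 0, "ay": 0, "az": 0}, {"tx": 0, "ty": 0.002, "tz": 0, "ax": 0, "ay": 0, "az": 0}, {"tx": 0, "ty": 0, "tz": 0, "ax": 0, "ay": 0, "az": 0}])

```text
time_s: 11.0
position: [0.5803, -0.1277, 0.0549]
eef_rot: [[0.337, 0.002, -0.941], [0.941, 0.0, 0.337], [0.001, -1.0, -0.002]]
wrist_force: [1.6, 0.8, 3.8]
gripper_width: 0.0001
```

Call:
carry_out(commands=[{"tx": 0, "ty": 0.001, "tz": 0, "ax": 0, "ay": 0, "az": 0}, {"tx": 0, "ty": 0.001, "tz": 0, "ax": 0, "ay": 0, "az": 0}, {"tx": 0, "ty": 0, "tz": 0, "ax": 0, "ay": 0, "az": 0}])

```text
time_s: 11.3
position: [0.5803, -0.1278, 0.0537]
eef_rot: [[0.337, 0.002, -0.941], [0.941, 0.0, 0.337], [0.001, -1.0, -0.002]]
wrist_force: [0.7, 2.1, 10.2]
gripper_width: 0.0002
```

The force rises to 10 N at z = 0.0537, so the stop has been reached. I'll press a little more for margin.

Call:
carry_out(commands=[{"tx": 0, "ty": 0.001, "tz": 0, "ax": 0, "ay": 0, "az": 0}, {"tx": 0, "ty": 0.001, "tz": 0, "ax": 0, "ay": 0, "az": 0}, {"tx": 0, "ty": 0, "tz": 0, "ax": 0, "ay": 0, "az": 0}, {"tx": 0, "ty": 0, "tz": 0, "ax": 0, "ay": 0, "az": 0}])

```text
time_s: 11.7
position: [0.5805, -0.1277, 0.0534]
eef_rot: [[0.337, 0.004, -0.941], [0.941, 0.0, 0.337], [0.001, -1.0, -0.003]]
wrist_force: [-4.3, 2.6, 20.7]
gripper_width: 0.0004
```

```bash
python3 - <<'E'
from m import *
c=cap('scene','scene8');t=cap('top','top8')
a=cv2.cvtColor(c['img'][90:280,230:450],cv2.COLOR_RGB2BGR);b=cv2.cvtColor(t['img'][90:280,180:400],cv2.COLOR_RGB2BGR)
cv2.imwrite('pics/crop8.png',cv2.resize(np.hstack([a,b]),(800,346)))
s=manip.observe(); print(s['time_s'],s['position'],s['wrist_force'])
P=cloud(t);ok=t['z_map']>0
h=clean(ok&(P[...,2]>.088)&(P[...,2]<.2)&(uu>170)&(uu<240)&(vv>95)&(vv<190))
q=P[h]; n=np.linalg.svd(q-np.median(q,0),full_matrices=False)[2][2]; print('hatch angle',np.arccos(abs(n[2])),q[:,2].max())
E
```

```text
11.8 [ 0.58046494 -0.12773123  0.05333244] [-3.9085906   2.28003925 20.12190601]
hatch angle 0.6090584319871223 0.18845704217848924
```

View pics/crop8.png

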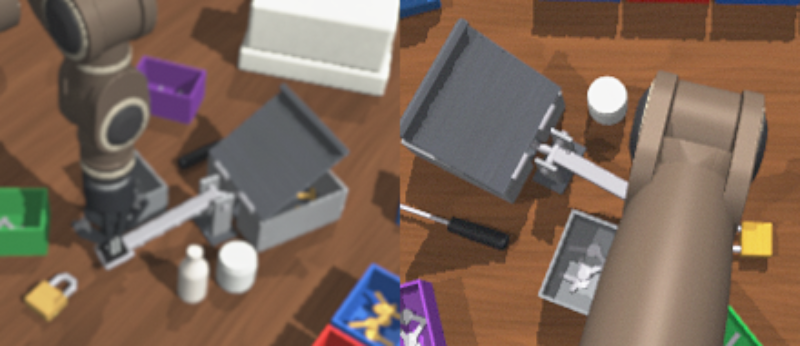

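```bash
python3 -c "
from workcell import manip
print(manip.job_done())"
```

```text
the job is handed in; nothing more can be done
None
```

The tray is out from under the lever and the paddle is held down at its stop with the hatch up. I handed the job in at about 11.8 s with the fingertips still pressing.

- **Tray:** I pushed it from inside, with the fingertips against its outer end wall, and slid it flat about 70 mm along its own y axis. Its inner end measured at least 51 mm from the arm's centreline, and the bar is 12 mm either side of that line.
- **Paddle:** I pressed it with the closed fingertips. Over the last 2 mm commanded, the height barely changed (0.0537 to 0.0533 m) while the push rose from 10 to 20 N, so it is on the stop.
- **Hatch:** It stands open. My plane fit gave about 0.61 rad against the nominal 0.55; I put that down to the raised lip being included in the fit, but did not check it.
- **Other items:** In the last views the tin, bottle, padlock, screwdriver and purple tray looked unmoved. The robot arm partly hid the green tray and padlock in the top view, and the jar, mug and box were outside the last crops. The arm passed near none of those three.

The first four move commands were refused because their rows lacked some keys. Nothing moved, and I resent them in full.

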